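# Draw the flagged sample tube and hold it leaning for inspection

## Task

One of the three sample tubes in the rack is flagged for inspection by the orange clip in front of it. Draw that tube upwards out of the rack, keeping it upright until it is clear, then tip it, cap still uppermost, until it leans about half-way (45 degrees) between upright and lying flat. Finish while holding it still in the gripper like that, its lower end about 10 cm above the top of the rack; leave the other two tubes standing in the rack and the things round it where they lie, and mind the walls close behind and to the right.

Things in the scene. Friction and masses are not known exactly. Their poses are not given: they have to be found in the camera images.
- rack: White and blue plastic tube rack, fixed, 60 (x) by 172 (y) by 58 mm high; origin at the centre of its underside, z up. Three 18 mm holes at y = -56, 0, +56 mm, x = 0, pass through its top plate (upper face 58 mm above the worktop) and a middle plate (31 mm); tubes stand upright in them on the base, 6 mm above the worktop. Clips sit on the top plate's -x edge, towards the robot.
- orange_clip: Orange plastic clip, 26 mm wide, fixed on the -x edge of the rack's top plate straight in front of one tube; origin 30 mm in the rack's -x direction from the centre of that tube's hole, level with the top plate; reaches 6 mm above it. White clips of the same shape mark the other two places.
- tube_1_mid (a point): Capped sample tube, red cap, 96 mm long, 13 to 26 g: body 15.6 mm in diameter; the top 16 mm is the cap, 18 mm in diameter, the place to grip. The point is the tube's centre, 48 mm from either end; z runs along it towards the cap. In the rack the point is 54 mm above the worktop; lifted 52 mm, the lower end clears the top plate. Which tube stands in which hole changes.
- tube_2_mid (a point): Capped sample tube, lilac cap, 96 mm long, 13 to 26 g: body 15.6 mm in diameter; the top 16 mm is the cap, 18 mm in diameter, the place to grip. The point is the tube's centre, 48 mm from either end; z runs along it towards the cap. In the rack the point is 54 mm above the worktop; lifted 52 mm, the lower end clears the top plate. Which tube stands in which hole changes.
- tube_3_mid (a point): Capped sample tube, green cap, 96 mm long, 13 to 26 g: body 15.6 mm in diameter; the top 16 mm is the cap, 18 mm in diameter, the place to grip. The point is the tube's centre, 48 mm from either end; z runs along it towards the cap. In the rack the point is 54 mm above the worktop; lifted 52 mm, the lower end clears the top plate. Which tube stands in which hole changes.
- timer: White kitchen-type timer with an orange button, 62x62x20 mm, a loose bystander lying on the worktop; origin at the centre of its underside.
- marker: Black marker pen, 130x14x16 mm, a loose bystander lying on the worktop; origin at the centre of its underside.
- ointment: White ointment tube with a green cap, 102x30x19 mm, a loose bystander lying on the worktop; origin at the centre of its underside.

How it is judged (in metres and radians):
On the way:
1. the flagged tube is clear of the rack and still upright (within 20 degrees), the others in place (((height (world z) of tube_1_mid above 0.11 m and angle between tube_1_mid's own z axis and vertical below 0.35 rad and horizontal distance between orange_clip and tube_2_mid above 0.048 m and horizontal distance between orange_clip and tube_3_mid above 0.048 m and distance of each of tube_2_mid, tube_3_mid from where it was at the start of the episode below 0.012 m and angle between each of tube_2_mid, tube_3_mid's own z axis and vertical below 0.2 rad) or (height (world z) of tube_2_mid above 0.11 m and angle between tube_2_mid's own z axis and vertical below 0.35 rad and horizontal distance between orange_clip and tube_1_mid above 0.048 m and horizontal distance between orange_clip and tube_3_mid above 0.048 m and distance of each of tube_1_mid, tube_3_mid from where it was at the start of the episode below 0.012 m and angle between each of tube_1_mid, tube_3_mid's own z axis and vertical below 0.2 rad) or (height (world z) of tube_3_mid above 0.11 m and angle between tube_3_mid's own z axis and vertical below 0.35 rad and horizontal distance between orange_clip and tube_1_mid above 0.048 m and horizontal distance between orange_clip and tube_2_mid above 0.048 m and distance of each of tube_1_mid, tube_2_mid from where it was at the start of the episode below 0.012 m and angle between each of tube_1_mid, tube_2_mid's own z axis and vertical below 0.2 rad))), for 0.1 s.
At the end, for the whole second after the job is handed in: The tube behind the orange clip is held still in the fingers, off the rack, centre over 160 mm above the worktop, leaning 32 to 58 degrees from upright, cap uppermost; the other two tubes still stand in their holes (moved under 12 mm, within 11 degrees of upright) (((height (world z) of tube_1_mid above 0.16 m and angle between tube_1_mid's own z axis and vertical between 0.55 and 1.02 rad and contact force between tube_1 and the fingers above 1 N and contact force between tube_1 and rack below 0.05 N and linear speed of tube_1 below 0.03 m/s and horizontal distance between orange_clip and tube_2_mid above 0.048 m and horizontal distance between orange_clip and tube_3_mid above 0.048 m and distance of each of tube_2_mid, tube_3_mid from where it was at the start of the episode below 0.012 m and angle between each of tube_2_mid, tube_3_mid's own z axis and vertical below 0.2 rad) or (height (world z) of tube_2_mid above 0.16 m and angle between tube_2_mid's own z axis and vertical between 0.55 and 1.02 rad and contact force between tube_2 and the fingers above 1 N and contact force between tube_2 and rack below 0.05 N and linear speed of tube_2 below 0.03 m/s and horizontal distance between orange_clip and tube_1_mid above 0.048 m and horizontal distance between orange_clip and tube_3_mid above 0.048 m and distance of each of tube_1_mid, tube_3_mid from where it was at the start of the episode below 0.012 m and angle between each of tube_1_mid, tube_3_mid's own z axis and vertical below 0.2 rad) or (height (world z) of tube_3_mid above 0.16 m and angle between tube_3_mid's own z axis and vertical between 0.55 and 1.02 rad and contact force between tube_3 and the fingers above 1 N and contact force between tube_3 and rack below 0.05 N and linear speed of tube_3 below 0.03 m/s and horizontal distance between orange_clip and tube_1_mid above 0.048 m and horizontal distance between orange_clip and tube_2_mid above 0.048 m and distance of each of tube_1_mid, tube_2_mid from where it was at the start of the episode below 0.012 m and angle between each of tube_1_mid, tube_2_mid's own z axis and vertical below 0.2 rad))); the arm keeps its last pose, push and grip.
It fails at once if a tube other than the marked one is drawn, tipped or lifted ((distance of tube_1_mid from where it was at the start of the episode above 0.015 m and horizontal distance between orange_clip and tube_2_mid below 0.048 m) or (distance of tube_1_mid from where it was at the start of the episode above 0.015 m and horizontal distance between orange_clip and tube_3_mid below 0.048 m) or (distance of tube_2_mid from where it was at the start of the episode above 0.015 m and horizontal distance between orange_clip and tube_1_mid below 0.048 m) or (distance of tube_2_mid from where it was at the start of the episode above 0.015 m and horizontal distance between orange_clip and tube_3_mid below 0.048 m) or (distance of tube_3_mid from where it was at the start of the episode above 0.015 m and horizontal distance between orange_clip and tube_1_mid below 0.048 m) or (distance of tube_3_mid from where it was at the start of the episode above 0.015 m and horizontal distance between orange_clip and tube_2_mid below 0.048 m)).
It fails at once if the timer, marker pen or ointment tube is pushed away (distance of any of timer, marker, ointment from where it was at the start of the episode above 0.03 m).
It also fails if it takes over 32 s, if anything falls off the work surface, if the arm or the gripper's body presses on something with over 40 N, if the wrist force passes 120 N, or if a joint passes its speed limit or range.

## Robot

A 6-joint arm with a two-finger parallel gripper is mounted at the origin on a cart in front of the work surface, level with it; the furniture and walls round the work are solid. World frame = base frame: x ahead of the robot, y to its left, z up, the work surface at z = 0. Lengths are in mm, angles in degrees, forces in N, time in s.
With the tool pointing down it reaches from about 300 to 850 mm from the base axis. Payload 4.2 kg.
Tool frame: the origin (TCP) lies at the very end of the fingers, on their centre line; the grasp point (between the pads) lies 19 mm behind it (env.grip_point_offset is the distance from the TCP to the grasp point, in mm); z points along the fingers, y is the line along which they close (so a half turn about z gives the same grasp; the last joint's range is limited). The gripper opens to 91 mm and grips with 3 to 60 N. Pads are 32 mm wide; open, the fingers measure 118 mm over their backs; the gripper's body (76 mm by 178 mm) begins 60 mm behind the grasp point.
Start: joints at [67.724, 18.312, 89.639, -0, 72.044, -1.146], TCP at [207.289, 536.353, 213.976] pointing down, gripper open.
Joint ranges: [-177.97, 177.97], [-48.28, 115.42], [12.27, 149.76], [-77.06, 257.06], [2.81, 150.46], [-146.56, 146.56]. Speed limits (degrees/s): [147.25, 147.25, 180, 180, 180, 180].

## Interface

Orientations are given as [roll, pitch, yaw] about the fixed x, y, z axes, in that order (R = Rz(yaw) Ry(pitch) Rx(roll)).
In Python, from workcell import env gives the robot as it stands. The module is installed in compiled form; this text tells all that it offers.
- The arm moves only by the tool arm_command, never from a script. Its argument "rows" is a list of rows, each an object with "delta_pos": the shift along the tool's x, y, z in mm, a list of three; "roll": the turn about the tool's z in units of 5 degrees (1.0 is 5 degrees); "jaw": the opening in per cent of the stroke, from 0 (shut) to 100 (fully open). A call has 1 to 20 rows; each row is the pose to reach, as a shift and turn from the pose commanded when the call began, along the tool's axes at that moment; what a row does not reach only later rows make up. A row lasts 1/12 s, in which the tool goes at most 41.7 mm and 7.16 degrees, less where a joint would pass 70% of its speed; a pose out of reach is approached as far as the arm can. A call with a gripper value outside its range is refused whole. The fingers move at their own pace and stop on an object; "squeeze" is the grip in N (left out, the last holds). Time passes only in rows, so rows that repeat a pose let the fingers close. It gives the time, the measured TCP pose, the force, the opening and the grip force at its end, in the units of the state.
- env.state(): the state, without advancing time (a new reading comes with each control period).
- env.grab_frame(name): name is "scene" or "side" or "wrist"; returns a dict with "img" (480x640x3 uint8, blue, green, red), "z_map" (480x640 float32, mm along the optical axis (not along the pixel's ray), 0 where there is no reading), "fov_y" (degrees; the focal length in pixels is half the picture's height over the tangent of half this angle, whatever the lens; pixels are square), "cx", "cy" (the principal point, pixels), "dist" ([k1, k2, p1, p2, k3] as OpenCV has them; the pictures are not rectified), "R" (3x3) and "t" (3): a world point X has camera coordinates R X + t; the wrist camera has in their place "T_tool_cam" (4x4, takes a point from camera to tool coordinates, whose origin is the TCP and whose axes are the flange's). Camera axes: x right, y down, z forward; pixel columns grow to the right and rows downward; lengths in mm; the calibration is good to about 2 mm. A picture is of the moment at which its call begins: read the wrist's pose just before it.
- env.job_done(): hands the job in; it is judged then, once.
The state is a dict: "time_s": time; "qpos": joint angles; "qvel": joint speeds; "effort": joint torques, N m; "ee_pos": TCP position; "ee_rot": TCP orientation; "force": force on the tool from outside, world axes, zero at the start; "torque": the same for the moment, N m; "gripper_width": finger opening in mm; "gripper_force": force on a finger pad.
Only numpy, scipy, OpenCV 4.12 (cv2) and the standard library are available. Lean on these libraries where they do the work, as an engineer would, in place of code of your own. Each camera call takes 0.05 s, during which the arm holds its last target. There are 200 camera calls.

## Working session

There is one attempt and no reset: what is moved stays moved. The work goes in short steps, Python scripts to look and compute and a tool call to move; the robot and the scene stay as the last step left them, time stands still between calls to the robot, and variables do not carry over. Pictures are saved under pics/ and viewed, at most 10 in all, crops included, and the job is handed in when it is done.

Besides the shell and the picture viewer there is one more tool, called after "Emit:" as name(argument=value, ...) on one line, values as JSON. arm_command: Moves the arm, as the interface text tells. Its arguments: {"type":"object","properties":{"rows":{"type":"array"},"squeeze":{"type":"number"}},"required":["rows"]}

```bash
mkdir -p pics; cat > h.py <<'E'
import numpy as np, cv2
from workcell import env
def K(f):
    F=240/np.tan(np.radians(f["fov_y"])/2); return np.array([[F,0,f["cx"]],[0,F,f["cy"]],[0,0,1.]])
def pts(f,uv,T=None):
    "world points of pixels from depth; T = tool pose 4x4 for wrist"
    uv=np.asarray(uv,float).reshape(-1,2)
    n=cv2.undistortPoints(uv[:,None],K(f),np.array(f["dist"],float))[:,0]
    z=f["z_map"][uv[:,1].round().astype(int),uv[:,0].round().astype(int)]
    c=np.c_[n,np.ones(len(n))]*z[:,None]
    if T is None: return (c-np.array(f["t"]))@np.array(f["R"])
    A=T@np.array(f["T_tool_cam"]); return c@A[:3,:3].T+A[:3,3]
E
python3 - <<'E'
from h import *
s=env.state(); print({k:np.round(v,2) for k,v in s.items()}, env.grip_point_offset)
for n in("scene","side"):
    f=env.grab_frame(n); cv2.imwrite(f"pics/{n}.png",f["img"]); np.save(n+".npy",f,allow_pickle=True)
    print(n,f["fov_y"],f["dist"],-np.array(f["R"]).T@f["t"])
E
```

```text
{'time_s': np.float64(0.0), 'qpos': array([67.72, 18.35, 89.7 , -0.  , 72.04, -1.15]), 'qvel': array([ 0.01, -0.05, -0.07, -0.01, -0.09, -0.01]), 'effort': array([ -0.  , -41.25, -23.2 ,   0.07,   0.05,  -0.  ]), 'ee_pos': array([207.09, 535.89, 213.13]), 'ee_rot': array([-179.9 ,   -0.  ,  158.87]), 'force': array([-0.24, -0.36, -0.31]), 'torque': array([0.03, 0.04, 0.01]), 'gripper_force': np.float64(0.0), 'gripper_width': np.float64(91.36)} 18.8
scene 47.05855752035615 [-0.08377136  0.          0.          0.          0.        ] [ -71.75750082 -181.94229024  628.15243943]
side 51.779820324250025 [-0.03898853  0.          0.          0.          0.        ] [ 131.20419002 -102.19808172  849.74324072]
```

View pics/scene.png

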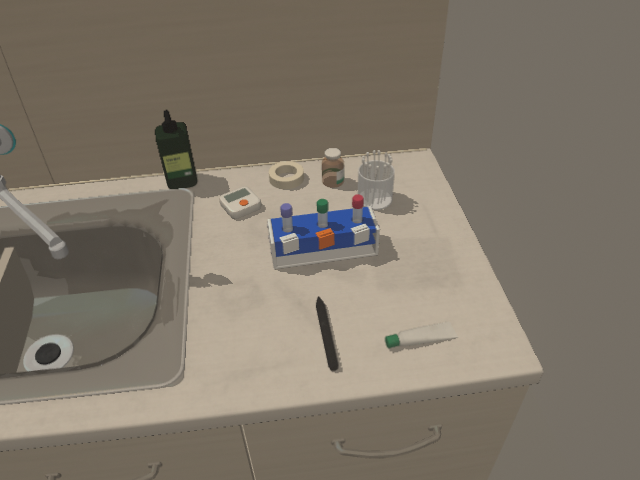

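View pics/side.png

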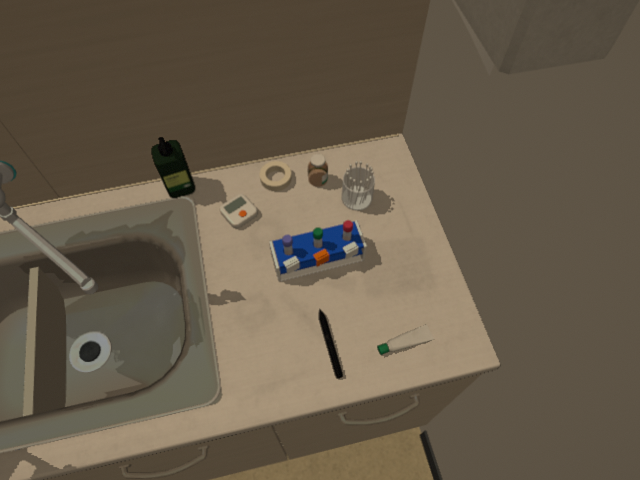

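The scene view shows the orange clip at (325,239), with the green-capped tube (322,206) behind it. Lilac is on the left at (286,211) and red on the right at (357,202). The side view agrees: clip (321,257), green cap (318,233). The wall is behind, and a jar and a swab cup stand behind and to the right. Next I measure the caps, the clip and the obstacles.

```bash
python3 - <<'E'
from h import *
for n in("scene","side"):
    f=np.load(n+".npy",allow_pickle=True).item(); hsv=cv2.cvtColor(f["img"],cv2.COLOR_BGR2HSV)
    P=pts(f,np.stack(np.meshgrid(np.arange(640),np.arange(480)),-1)).reshape(480,640,3)
    roi=np.zeros((480,640),bool); roi[180:280,265:385]=1
    for c,(a,b),zr in(("lilac",(115,140),(88,106)),("green",(60,95),(88,106)),("red",(168,180),(88,106)),("orange",(3,14),(45,70))):
        m=roi&(hsv[...,0]>=a)&(hsv[...,0]<=b)&(hsv[...,1]>70)&(P[...,2]>zr[0])&(P[...,2]<zr[1])
        q=P[m]; top=q[q[:,2]>99] if c!="orange" else q
        print(n,c,m.sum(),q.mean(0).round(1),"min",q.min(0).round(),"max",q.max(0).round(),"top",len(top),top.mean(0).round(1))
    for nm,(u0,u1,v0,v1) in {"cup":(340,400,150,210),"jar":(305,345,150,190)}.items():
        q=P[v0:v1,u0:u1].reshape(-1,3); q=q[(q[:,2]>12)&(q[:,0]<900)]; print(n,nm,np.percentile(q,[2,98],axis=0).round())
    q=P[20:100,100:400].reshape(-1,3); print("wall x",np.median(q,0).round())
E
```

```text
scene lilac 62 [564.6 -35.9 100.6] min [557. -44.  91.] max [573. -30. 103.] top 55 [565.1 -36.4 101.1]
scene green 121 [579.2 -90.1  97.7] min [572. -98.  88.] max [590. -82. 104.] top 67 [581.6 -90.  101.1]
scene red 122 [ 595.8 -143.6   97.1] min [ 589. -151.   88.] max [ 608. -135.  103.] top 61 [ 598.6 -143.3  100.8]
scene orange 213 [554.5 -97.7  56.3] min [ 543. -110.   45.] max [570. -83.  64.] top 213 [554.5 -97.7  56.3]
scene cup [[ 591. -197.   14.]
 [ 770. -100.  102.]]
scene jar [[ 751. -105.   13.]
 [ 850.  -28.   69.]]
wall x [818.  64. 221.]
side lilac 81 [563.7 -37.1  98.5] min [558. -44.  88.] max [571. -28. 104.] top 49 [565.1 -36.9 101. ]
side green 87 [580.4 -90.5  98.6] min [574. -98.  88.] max [590. -82. 103.] top 56 [581.9 -90.2 100.9]
side red 80 [ 596.2 -143.7   98.6] min [ 590. -152.   88.] max [ 605. -135.  103.] top 52 [ 597.7 -143.7  101.2]
side orange 136 [556.3 -97.6  58.1] min [ 547. -110.   45.] max [569. -85.  64.] top 136 [556.3 -97.6  58.1]
side cup [[ 695. -197.   14.]
 [ 759. -136.   91.]]
side jar [[ 716. -139.   13.]
 [ 784.  -66.   70.]]
wall x [826.  32. 269.]
```

```bash
cat >> h.py <<'E'
from scipy.spatial.transform import Rotation as Ro
def tool(target,yaw=None):
    s=env.state(); R=Ro.from_euler("xyz",s["ee_rot"],degrees=True)
    d=R.inv().apply(np.array(target)-s["ee_pos"])
    dy=None if yaw is None else -((yaw-s["ee_rot"][2]+180)%360-180)/5
    print("t",round(float(s["time_s"]),2),"pos",np.round(s["ee_pos"],1),"rot",np.round(s["ee_rot"],1),"delta",d.round(1),"roll",dy,"F",np.round(s["force"],1),"w",s["gripper_width"],s["gripper_force"])
E
python3 - <<'E'
from h import *
tool([582,-90,200],-162.8)
f=np.load("side.npy",allow_pickle=True).item()
P=pts(f,np.stack(np.meshgrid(np.arange(640),np.arange(480)),-1)).reshape(480,640,3)
a,b=np.array([207,536]),np.array([582,-90]);L=np.linalg.norm(b-a);e=(b-a)/L
for n in("scene","side"):
    f=np.load(n+".npy",allow_pickle=True).item();P=pts(f,np.stack(np.meshgrid(np.arange(640),np.arange(480)),-1)).reshape(-1,3)
    r=P[:,:2]-a; s=r@e; p=np.abs(r@[-e[1],e[0]]); m=(s>-50)&(s<L+60)&(p<130)&(P[:,2]<400)
    print(n,np.percentile(P[m][:,2],[50,99,100]),P[m][P[m][:,2].argmax()])
E
```

```text
t 0.1 pos [207.1 535.9 213.2] rot [-179.9    0.   158.9] delta [-575.3 -448.7   13.9] roll -7.666123509192016 F [ 0.4  0.5 -1.1] w 91.2552643657556 0.0
scene [ -0.19870828  89.36885984 104.16716545] [576.94201175 -97.10087234 104.16716545]
side [ -1.25662028  64.07345411 104.31921479] [567.1278448  -33.86169876 104.31921479]
```

Emit:
arm_command(rows=[{"delta_pos": [-575,-449,14],"roll": -7.67,"jaw": 40},{"delta_pos": [-575,-449,14],"roll": -7.67,"jaw": 40},{"delta_pos": [-575,-449,14],"roll": -7.67,"jaw": 40},{"delta_pos": [-575,-449,14],"roll": -7.67,"jaw": 40},{"delta_pos": [-575,-449,14],"roll": -7.67,"jaw": 40},{"delta_pos": [-575,-449,14],"roll": -7.67,"jaw": 40},{"delta_pos": [-575,-449,14],"roll": -7.67,"jaw": 40},{"delta_pos": [-575,-449,14],"roll": -7.67,"jaw": 40},{"delta_pos": [-575,-449,14],"roll": -7.67,"jaw": 40},{"delta_pos": [-575,-449,14],"roll": -7.67,"jaw": 40},{"delta_pos": [-575,-449,14],"roll": -7.67,"jaw": 40},{"delta_pos": [-575,-449,14],"roll": -7.67,"jaw": 40},{"delta_pos": [-575,-449,14],"roll": -7.67,"jaw": 40},{"delta_pos": [-575,-449,14],"roll": -7.67,"jaw": 40},{"delta_pos": [-575,-449,14],"roll": -7.67,"jaw": 40},{"delta_pos": [-575,-449,14],"roll": -7.67,"jaw": 40},{"delta_pos": [-575,-449,14],"roll": -7.67,"jaw": 40},{"delta_pos": [-575,-449,14],"roll": -7.67,"jaw": 40},{"delta_pos": [-575,-449,14],"roll": -7.67,"jaw": 40},{"delta_pos": [-575,-449,14],"roll": -7.67,"jaw": 40}], squeeze=15)

```text
time_s: 1.77
ee_pos: [581.8, -91.1, 198.8]
ee_rot: [179.9, -0.1, -163.0]
force: [-0.8, -0.9, -0.5]
gripper_width: 35.9
gripper_force: 0.0
```

```bash
python3 - <<'E'
from h import *
tool([582,-90,140],-162.8)
s=env.state(); print(s["qpos"]); f=env.grab_frame("wrist"); cv2.imwrite("pics/w1.png",f["img"])
T=np.eye(4); T[:3,:3]=Ro.from_euler("xyz",s["ee_rot"],degrees=True).as_matrix(); T[:3,3]=s["ee_pos"]
P=pts(f,np.stack(np.meshgrid(np.arange(640),np.arange(480)),-1),T).reshape(480,640,3)
hsv=cv2.cvtColor(f["img"],cv2.COLOR_BGR2HSV)
for c,(a,b) in(("lilac",(115,140)),("green",(60,95)),("red",(168,180))):
    m=(hsv[...,0]>=a)&(hsv[...,0]<=b)&(hsv[...,1]>70)&(P[...,2]>97)&(P[...,2]<108)
    if m.sum(): print(c,m.sum(),P[m].mean(0).round(1),((P[m].min(0)+P[m].max(0))/2).round(1))
E
```

```text
t 1.77 pos [581.8 -91.1 198.8] rot [ 1.799e+02 -1.000e-01 -1.630e+02] delta [-0.6  0.9 58.8] roll -0.030147425296655685 F [-0.8 -0.9 -0.5] w 35.92035416340956 0.0
[-1.00304885e+01  2.01724734e+01  8.90832978e+01  2.70370107e-02
  7.08576787e+01 -1.17088584e+02]
lilac 382 [569.1 -42.2 102.2] [585.  -91.9 101. ]
green 428 [613.1 -45.2 102.5] [673.   41.2 102.5]
red 357 [ 600.2 -144.9  102.3] [ 600.9 -145.1  100.8]
```

View pics/w1.png

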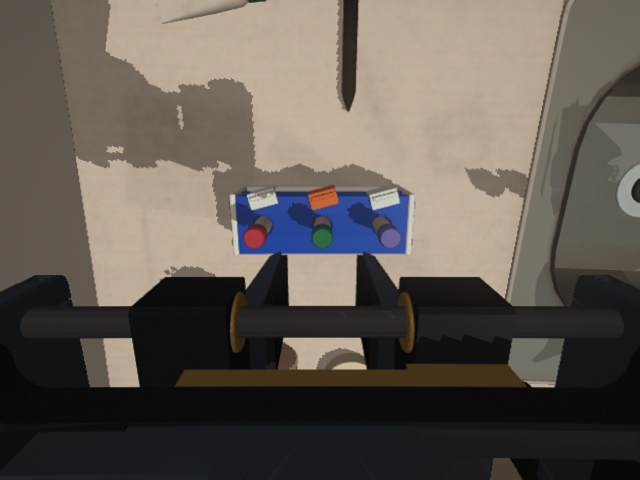

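```bash
python3 - <<'E'
from h import *
s=env.state(); f=env.grab_frame("wrist")
T=np.eye(4); T[:3,:3]=Ro.from_euler("xyz",s["ee_rot"],degrees=True).as_matrix(); T[:3,3]=s["ee_pos"]
P=pts(f,np.stack(np.meshgrid(np.arange(640),np.arange(480)),-1),T).reshape(480,640,3)
hsv=cv2.cvtColor(f["img"],cv2.COLOR_BGR2HSV)
for c,(a,b),g in(("lilac",(115,140),(565,-37)),("green",(60,95),(582,-90)),("red",(168,180),(598,-143))):
    m=(hsv[...,0]>=a)&(hsv[...,0]<=b)&(hsv[...,1]>70)&(P[...,2]>98)&(P[...,2]<108)&(np.hypot(P[...,0]-g[0],P[...,1]-g[1])<20)
    if m.sum(): v,u=np.nonzero(m); print(c,m.sum(),(u.mean(),v.mean()),P[m].mean(0).round(1),((P[m].min(0)+P[m].max(0))/2).round(1))
E
```

```text
lilac 370 (np.float64(387.54594594594596), np.float64(237.44864864864866)) [568.1 -39.  102.3] [568.7 -38.5 101.2]
green 345 (np.float64(320.12753623188405), np.float64(237.13623188405796)) [584.  -91.9 102.4] [584.6 -91.8 101.3]
red 349 (np.float64(252.378223495702), np.float64(237.26934097421204)) [ 600.4 -144.9  102.4] [ 600.8 -145.1  101.1]
```

The wrist view shows the row squared to the fingers: green cap at (321,233), orange clip at (323,197), red at (256,237) and lilac at (388,237). The wrist and fixed cameras agree to about 3 mm, so I descend and grip.

Emit:
arm_command(rows=[{"delta_pos": [-1,0,30],"roll": 0,"jaw": 40},{"delta_pos": [-1,0,60],"roll": 0,"jaw": 40},{"delta_pos": [-1,0,80],"roll": 0,"jaw": 40},{"delta_pos": [-1,0,100],"roll": 0,"jaw": 40},{"delta_pos": [-1,0,115],"roll": 0,"jaw": 40},{"delta_pos": [-1,0,124],"roll": 0,"jaw": 40},{"delta_pos": [-1,0,124],"roll": 0,"jaw": 40},{"delta_pos": [-1,0,124],"roll": 0,"jaw": 30},{"delta_pos": [-1,0,124],"roll": 0,"jaw": 22},{"delta_pos": [-1,0,124],"roll": 0,"jaw": 10},{"delta_pos": [-1,0,124],"roll": 0,"jaw": 5},{"delta_pos": [-1,0,124],"roll": 0,"jaw": 5},{"delta_pos": [-1,0,124],"roll": 0,"jaw": 5},{"delta_pos": [-1,0,124],"roll": 0,"jaw": 5}], squeeze=15)

```text
time_s: 3.03
ee_pos: [583.6, -89.6, 77.2]
ee_rot: [-179.9, 0.1, -162.8]
force: [-0.2, 0.3, 5.6]
gripper_width: 17.4
gripper_force: 15.0
```

Emit:
arm_command(rows=[{"delta_pos": [0,0,-8],"roll": 0,"jaw": 5},{"delta_pos": [0,0,-20],"roll": 0,"jaw": 5},{"delta_pos": [0,0,-35],"roll": 0,"jaw": 5},{"delta_pos": [0,0,-50],"roll": 0,"jaw": 5},{"delta_pos": [0,0,-60],"roll": 0,"jaw": 5},{"delta_pos": [0,0,-65],"roll": 0,"jaw": 5},{"delta_pos": [0,0,-65],"roll": 0,"jaw": 5},{"delta_pos": [0,0,-65],"roll": 0,"jaw": 5},{"delta_pos": [0,0,-65],"roll": 0,"jaw": 5}])

```text
time_s: 3.78
ee_pos: [582.1, -89.4, 140.0]
ee_rot: [179.9, -0.1, -162.8]
force: [-0.2, 0.4, -0.9]
gripper_width: 17.2
gripper_force: 15.0
```

```bash
python3 - <<'E'
from h import *
tool([583.6,-89.6,77.2])
f=env.grab_frame("scene"); cv2.imwrite("pics/s2.png",cv2.resize(f["img"][120:300,220:440],None,fx=3,fy=3))
E
```

```text
t 3.78 pos [582.1 -89.4 140. ] rot [ 1.799e+02 -1.000e-01 -1.628e+02] delta [-1.5 -0.7 62.8] roll None F [-0.2  0.4 -0.9] w 17.20624535426441 14.999978095293045
```

View pics/s2.png

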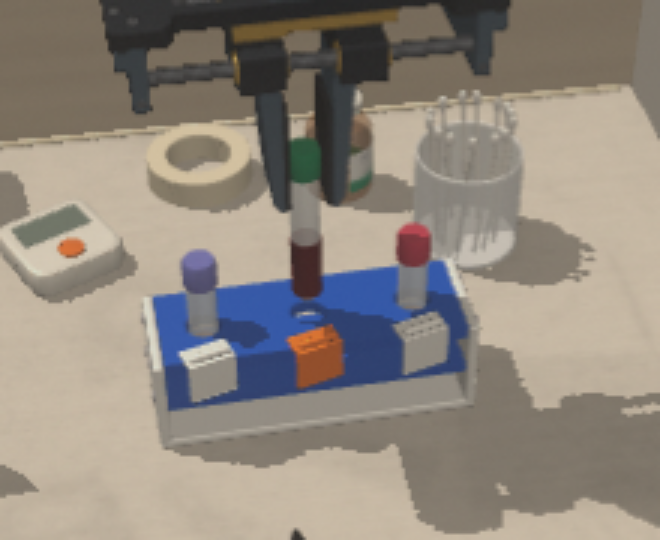

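The tube is out and upright, with its bottom (307,290 in the crop) just above the hole. The others are undisturbed. The tool itself can't tilt, so I'll put the bottom about 10 mm back into the hole. Then I'll swing the grip in an arc towards the robot, so the front rim turns the tube between the pads.

Emit:
arm_command(rows=[{"delta_pos": [0,0,8],"roll": 0,"jaw": 5},{"delta_pos": [0,0,16],"roll": 0,"jaw": 5},{"delta_pos": [0,0,21],"roll": 0,"jaw": 5},{"delta_pos": [0,0,21],"roll": 0,"jaw": 5},{"delta_pos": [5,0,21],"roll": 0,"jaw": 5},{"delta_pos": [11,0,21],"roll": 0,"jaw": 5},{"delta_pos": [17,0,21.5],"roll": 0,"jaw": 5},{"delta_pos": [22,0,22],"roll": 0,"jaw": 5},{"delta_pos": [29,0,24],"roll": 0,"jaw": 5},{"delta_pos": [36,0,26],"roll": 0,"jaw": 5},{"delta_pos": [42,0,28],"roll": 0,"jaw": 5},{"delta_pos": [42,0,28],"roll": 0,"jaw": 5},{"delta_pos": [42,0,28],"roll": 0,"jaw": 5}], squeeze=8)

```text
time_s: 4.92
ee_pos: [542.1, -102.0, 112.9]
ee_rot: [180.0, -0.0, -162.8]
force: [0.3, -0.1, 0.1]
gripper_width: 17.7
gripper_force: 8.0
```

```bash
cat >> h.py <<'E'
def side(name):
    f=env.grab_frame("scene"); g=env.grab_frame("side")
    cv2.imwrite("pics/"+name,np.hstack([cv2.resize(x[y:y+180,230:420],(380,360)) for x,y in((f["img"],130),(g["img"],150))]))
E
python3 - <<'E'
from h import *
tool([582,-90,77.2]); side("s3.png")
E
```

```text
t 4.92 pos [ 542.1 -102.   112.9] rot [ 180.    -0.  -162.8] delta [-41.7  -0.4  35.7] roll None F [ 0.3 -0.1  0.1] w 17.6683978107685 8.000007569789886
```

View pics/s3.png

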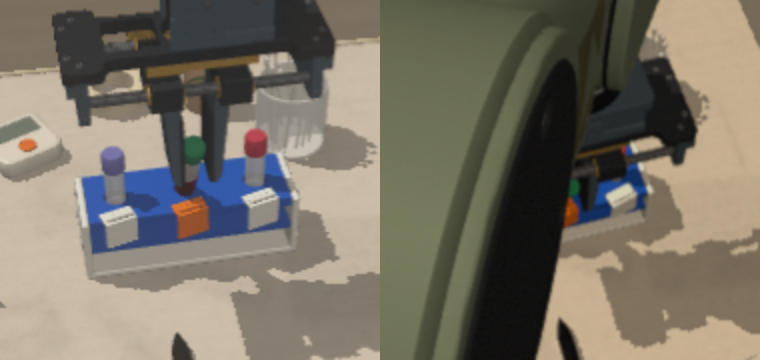

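The scene view shows the tube foreshortened, green cap at (193,148) leaning towards the robot with its foot still in the hole. The neighbours stand straight. I continue the arc and then firm up the grip.

Emit:
arm_command(rows=[{"delta_pos": [5,0,2.5],"roll": 0,"jaw": 5},{"delta_pos": [10,0,5],"roll": 0,"jaw": 5},{"delta_pos": [15,0,8],"roll": 0,"jaw": 5},{"delta_pos": [19,0,11],"roll": 0,"jaw": 5},{"delta_pos": [22,0,13],"roll": 0,"jaw": 5},{"delta_pos": [22,0,13],"roll": 0,"jaw": 5},{"delta_pos": [22,0,13],"roll": 0,"jaw": 5}])

```text
time_s: 5.6
ee_pos: [521.2, -108.4, 99.8]
ee_rot: [180.0, -0.0, -162.8]
force: [0.0, 1.0, -0.6]
gripper_width: 17.4
gripper_force: 8.0
```

Emit:
arm_command(rows=[{"delta_pos": [0,0,0],"roll": 0,"jaw": 5},{"delta_pos": [0,0,0],"roll": 0,"jaw": 5},{"delta_pos": [0,0,0],"roll": 0,"jaw": 5},{"delta_pos": [0,0,-10],"roll": 0,"jaw": 5},{"delta_pos": [0,0,-25],"roll": 0,"jaw": 5},{"delta_pos": [0,0,-45],"roll": 0,"jaw": 5},{"delta_pos": [0,0,-65],"roll": 0,"jaw": 5},{"delta_pos": [0,0,-85],"roll": 0,"jaw": 5},{"delta_pos": [0,0,-100],"roll": 0,"jaw": 5},{"delta_pos": [0,0,-108],"roll": 0,"jaw": 5},{"delta_pos": [0,0,-108],"roll": 0,"jaw": 5},{"delta_pos": [0,0,-108],"roll": 0,"jaw": 5},{"delta_pos": [0,0,-108],"roll": 0,"jaw": 5}], squeeze=25)

```text
time_s: 6.68
ee_pos: [520.9, -108.2, 207.0]
ee_rot: [179.9, -0.1, -162.8]
force: [0.8, -0.1, -0.6]
gripper_width: 17.3
gripper_force: 25.0
```

```bash
python3 - <<'E'
from h import *
tool([582,-90,77.2])
s=env.state(); f=env.grab_frame("scene"); w=env.grab_frame("wrist")
cv2.imwrite("pics/s4.png",np.hstack([f["img"][60:300,200:440],w["img"][100:340,200:440]]))
T=np.eye(4); T[:3,:3]=Ro.from_euler("xyz",s["ee_rot"],degrees=True).as_matrix(); T[:3,3]=s["ee_pos"]
uv=np.stack(np.meshgrid(np.arange(640),np.arange(480)),-1)
gp=s["ee_pos"]+[0,0,18.8]
d=Ro.from_euler("z",17.2,degrees=True)
for n,q in(("scene",pts(f,uv)),("wrist",pts(w,uv,T))):
    r=d.inv().apply(q-gp)      # rack axes about grasp point
    m=(np.abs(r[:,1])<8.2)&(np.abs(r[:,0])<100)&(q[:,2]>110)&(r[:,2]<30)
    r=r[m]; print(n,len(r))
    for x in range(-20,90,10):
        k=r[(r[:,0]>=x)&(r[:,0]<x+10)]
        if len(k): print(x,len(k),k[:,2].min().round(),np.median(k[:,2]).round(),k[:,2].max().round())
E
```

```text
t 6.68 pos [ 520.9 -108.2  207. ] rot [ 1.799e+02 -1.000e-01 -1.628e+02] delta [-64.   -0.8 129.7] roll None F [ 0.8 -0.1 -0.6] w 17.27269479004908 24.99994844198227
scene 169
-20 3 -4.0 -2.0 -0.0
-10 134 -12.0 1.0 9.0
0 15 -20.0 7.0 8.0
10 6 -29.0 -26.0 -22.0
20 3 -36.0 -34.0 -34.0
30 5 -44.0 -41.0 -39.0
40 2 -52.0 -51.0 -49.0
50 1 -62.0 -62.0 -62.0
wrist 1433
-20 206 -18.0 12.0 30.0
-10 817 -16.0 4.0 24.0
0 37 -14.0 8.0 29.0
10 34 12.0 22.0 30.0
30 35 -27.0 -24.0 -22.0
40 132 -41.0 -30.0 -26.0
50 106 -49.0 -40.0 -34.0
60 66 -52.0 -48.0 -43.0
```

View pics/s4.png

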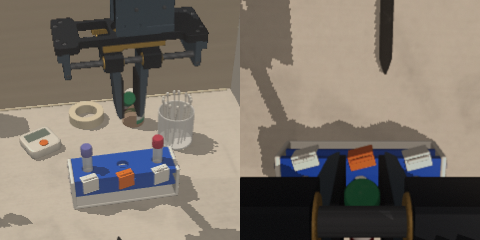

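The lean measures about 48–50° with the lower end about 164 mm up (106 mm above the rack). The picture shows both neighbours standing, with the middle hole empty at (122,163). I let it settle briefly, then hand in.

Emit:
arm_command(rows=[{"delta_pos": [0,0,0],"roll": 0,"jaw": 5},{"delta_pos": [0,0,0],"roll": 0,"jaw": 5},{"delta_pos": [0,0,0],"roll": 0,"jaw": 5},{"delta_pos": [0,0,0],"roll": 0,"jaw": 5},{"delta_pos": [0,0,0],"roll": 0,"jaw": 5},{"delta_pos": [0,0,0],"roll": 0,"jaw": 5}])

```text
time_s: 7.28
ee_pos: [521.6, -108.4, 207.9]
ee_rot: [180.0, 0.0, -162.8]
force: [-0.1, -0.9, -0.7]
gripper_width: 17.1
gripper_force: 25.0
```

```bash
python3 -c "
from h import *
tool([582,-90,77.2]); print(env.job_done())"
```

```text
t 7.28 pos [ 521.6 -108.4  207.9] rot [ 180.     0.  -162.8] delta [-63.1  -0.3 130.7] roll None F [-0.1 -0.9 -0.7] w 17.084444193938843 24.999917149543762
the job is handed in; nothing more can be done
None
```

Job handed in, verdict not shown: the flagged green-capped tube was drawn out upright, tipped to about 48° against the rim of its own hole, and is held still about 106 mm above the rack, with the other two tubes still standing.

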